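# Clip the sampling head onto the air sampler

### The job

Swing the carry handle of the air sampler all the way back, away from the dish well, until it snaps into its end rest and stays there. Then pick up the round metal sampling head, set it hub up on the well between the three sprung jaws and press it straight down until it snaps fully home. The program finishes while holding: the fingers stay on the head and keep pressing it down firmly; leave the other things on the worktop where they are.

Things in the scene. Friction and masses are not known exactly. Their poses are not given: they have to be found in the camera images.
- sampler: air sampler, a grey flat box 140 (x) x 110 (y) x 46 mm, fast on the worktop. Origin: centre of its underside; x to its rear (away from the robot), z up. On top, 12 mm forward of the centre, a round open well 82 mm across and 20 mm high (a dish inside), with three sprung jaws round it at 60, 180 and 300 degrees from x, 46 mm from its axis, tops 86 mm above the worktop.
- seat (a point): centre of the well's flat rim, 66 mm above the worktop; the seated head's underside lies on it. Axes as the sampler. The jaws (lead-in up to 4 mm off centre) meet the head's bead when its underside is some 9 mm above and snap over it at about 3 mm; the push rises to 8 to 20 N, drops to near zero at the snap, then the head goes on freely to the hard rim.
- handle (a joint): angle (rad) of the U-shaped carry handle. 0: folded forward, arms 50 degrees above level, crossbar above the well; grows as it swings up and back (about the sampler's +y). About 1 N at the bar moves it; it stays where left. From 1.25 a sprung detent resists (about 3 N at the bar), crest at 1.42, then it drops into its end rest, 1.57 to the stop at 1.66, arms pointing back and up.
- handle_grip (a point): middle of the handle's crossbar, which lies along the sampler's y: a rubber sleeve 14 mm thick and 74 mm long. It is 120 mm from the hinge axis (126 mm above the worktop at 0 rad). The arms are 128 mm apart.
- handle_hinge (a point): middle of the handle's hinge axis (along the sampler's y), 50 mm behind the sampler's centre, 34 mm above the worktop.
- head: sampling head, a loose round aluminium cover lying hub up on the worktop, 90 g. Origin: centre of its flat underside, z up. It has a snap bead 77 mm across and 5 mm high at the bottom, a disc 69 mm across up to 16 mm with rings of small dark holes in its top, and a central gripping hub 26 mm across from 16 to 40 mm height. Round: its yaw does not matter.
- plain_cap: bystander: plain white ribbed cap, 50 mm across, 34 mm high. Origin: centre of its underside.
- petri: bystander: shallow clear dish, 60 mm across, 14 mm high. Origin: centre of its underside.
- dropper_a: bystander: brown dropper bottle, 33 mm across, 94 mm high. Origin: centre of its underside.
- dropper_b: bystander: brown dropper bottle like the other. Origin: centre of its underside.
- pen: bystander: black marker lying on the worktop, 128 mm long, 13 mm thick.
- driver: bystander: screwdriver lying on the worktop, 179 mm long, 25 mm thick.
Things that resemble listed ones, but are neither listed nor needed, are in the scene too. There is more than one size of the head; the job needs the largest.

How it is judged:
On the way, in this order (a step that is already met when the one before it is completed fails the run):
1. the carry handle has snapped into its rear end rest (value of joint handle above 1.5 rad), for 0.3 s.
2. the sampling head has been lifted from the worktop in the fingers (height (world z) of head above 0.03 m and contact force between the fingers and head above 0.5 N), for 0.2 s.
3. the sampling head has snapped home on the well and is pressed down (z of head in the frame of seat between -0.004 and 0.0015 m and horizontal distance between head and seat below 0.004 m and angle between head's own z axis and vertical below 0.06 rad and contact force between the fingers and head above 2 N and contact force between head and sampler above 4 N), for 0.3 s.
At the end, for the whole second after the job is handed in: The handle is in its rear rest (over 1.5 rad); the head's underside is within 1.5 mm above the well's rim, within 4 mm of its centre and level within 0.06 rad; the fingers still touch the head with over 2 N, and the head presses on the sampler with over 4 N throughout the last second (all of step 3 and value of joint handle above 1.5 rad); the arm keeps its last pose, push and grip.
It fails at once if a bystander is moved more than 30 mm (distance of any of plain_cap, petri, dropper_a, dropper_b, pen, driver from where it was at the start of the episode above 0.03 m).
It also fails if it takes over 66 s, if anything falls off the work surface, if the arm or the gripper's body presses on something with over 40 N, if the wrist force passes 120 N, or if a joint passes its speed limit or range.

### The arm

A 6-joint arm with a two-finger parallel gripper is mounted at the origin on a cart in front of the work surface, level with it; the furniture and walls round the work are solid. World frame = base frame: x ahead of the robot, y to its left, z up, the work surface at z = 0. Lengths are in m, angles in rad, forces in N, time in s.
With the tool pointing down it reaches from about 0.35 to 0.85 m from the base axis. Payload 8.1 kg.
Tool frame: the origin (TCP) lies at the very end of the fingers, on their centre line; the grasp point (between the pads) lies 19 mm behind it; z points along the fingers, y is the line along which they close (so a half turn about z gives the same grasp; the last joint's range is limited). The gripper opens to 93 mm and grips with 3 to 60 N. Pads are 15 mm wide; open, the fingers measure 128 mm over their backs; the gripper's body (75 mm by 188 mm) begins 65 mm behind the grasp point.
Start: joints at [-1.423, 0.13, 1.488, -0, 1.523, -0.085], TCP at [0.138, -0.584, 0.219] pointing down, gripper open.
Joint ranges: [-2.96, 2.96], [-0.89, 2.26], [0.02, 2.5], [-1.34, 4.48], [0, 2.73], [-2.66, 2.66]. Speed limits (rad/s): [2.39, 2.39, 2.79, 3.14, 3.14, 3.14].

### API

Orientations are given as a unit quaternion [x, y, z, w].
In Python, from workcell import bot gives the robot as it stands. The module is installed in compiled form; this text tells all that it offers.
- The arm moves only by the tool play_rows, never from a script. Its argument "rows" is a list of rows, each a list of 5 numbers: the opening, from 0 (shut) to 1 (fully open), then the shift along the tool's x, y, z in mm, then the turn about the tool's z in rad. In form: [[grip, dx, dy, dz, spin], ...]. A call has 1 to 10 rows; each row is the pose to reach, as a shift and turn from the pose commanded when the call began, along the tool's axes at that moment; what a row does not reach only later rows make up. A row lasts 1/12 s, in which the tool goes at most 41.7 mm and 7.16 degrees, less where a joint would pass 70% of its speed; a pose out of reach is approached as far as the arm can. A call with a gripper value outside its range is refused whole. The fingers move at their own pace and stop on an object; "force" is the grip in N (left out, the last holds). Time passes only in rows, so rows that repeat a pose let the fingers close. It gives the time, the measured TCP pose, the force, the opening and the grip force at its end, in the units of the state.
- bot.state(): the state, without advancing time (a new reading comes with each control period).
- bot.get_image(name): name is "scene" or "side" or "wrist"; returns a dict with "image" (384x512x3 uint8, red, green, blue), "K" (3x3 intrinsics, pixels), "k1" (the pictures are not rectified: a ray, as slopes to the right and down, at radius r is drawn at 1 + k1 r^2 times it, then the intrinsics apply), "rvec" (rotation vector, rad) and "tvec" (3), from world to camera coordinates, as OpenCV has them. Camera axes: x right, y down, z forward; pixel columns grow to the right and rows downward; lengths in m; the calibration is good to about 2 mm. A picture is of the moment at which its call begins. There is no depth.
- bot.hand_in(): hands the job in; it is judged then, once.
The state is a dict: "time": time; "q": joint angles; "qd": joint speeds; "joint_efforts": joint torques, N m; "tool_pos": TCP position; "ee_rot": TCP orientation; "contact_force": force on the tool from outside, world axes, zero at the start; "wrist_torque": the same for the moment, N m; "opening": finger opening in m; "grasp_force": force on a finger pad.
Only numpy, scipy, OpenCV 4.12 (cv2) and the standard library are available. Lean on these libraries where they do the work, as an engineer would, in place of code of your own. Each camera call takes 0.05 s, during which the arm holds its last target. There are 200 camera calls.

## Working session

There is one attempt and no reset: what is moved stays moved. The work goes in short steps, Python scripts to look and compute and a tool call to move; the robot and the scene stay as the last step left them, time stands still between calls to the robot, and variables do not carry over. Pictures are saved under pics/ and viewed, at most 10 in all, crops included, and the job is handed in when it is done.

Besides the shell and the picture viewer there is one more tool, called after "Emit:" as name(argument=value, ...), one argument or row to a line, values as JSON. play_rows: Moves the arm, as the interface text tells. Its arguments: {"type":"object","properties":{"rows":{"type":"array"},"force":{"type":"number"}},"required":["rows"]}

```bash
mkdir -p pics
cat > h.py <<'E'
import numpy as np, cv2
from workcell import bot
from scipy.spatial.transform import Rotation as R
def grab(n,f):
    d=bot.get_image(n); cv2.imwrite('pics/'+f,d['image'][:,:,::-1]); np.save('pics/'+f+'.npy',d,allow_pickle=True); return d
def load(f): return np.load('pics/'+f+'.npy',allow_pickle=True).item()
def ray(d,u,v):
    K=d['K'];k=d['k1']
    x,y=cv2.undistortPoints(np.array([[[u,v]]],float),K,np.array([k,0,0,0.]))[0,0]
    Rm=cv2.Rodrigues(np.array(d['rvec'],float))[0];t=np.array(d['tvec'],float).ravel()
    return -Rm.T@t, Rm.T@np.array([x,y,1])
def onz(d,u,v,z):
    c,r=ray(d,u,v); return c+r*(z-c[2])/r[2]
def proj(d,p):
    return cv2.projectPoints(np.array([p],float),np.array(d['rvec'],float),np.array(d['tvec'],float),d['K'],np.array([d['k1'],0,0,0.]))[0][0,0]
E
python3 - <<'E'
from h import *
for n in ('scene','side'):
    d=grab(n,n+'0.png'); print(n,ray(d,256,192),d['k1'])
a=cv2.imread('pics/scene0.png');b=cv2.imread('pics/side0.png')
cv2.imwrite('pics/s.png',cv2.resize(a,(800,600)));cv2.imwrite('pics/d.png',cv2.resize(b,(800,600)))
print(bot.state())
E
```

```text
scene (array([ 0.54727468, -0.48521119,  1.16988715]), array([-0.01818812,  0.44560438, -0.89509851])) -0.007863217569281088
side (array([ 0.93003105, -0.37014364,  0.94088966]), array([-0.41375681,  0.41476125, -0.81063429])) -0.004446011976944851
{'time': 0.1, 'q': array([-1.42341041e+00,  1.31059373e-01,  1.48915072e+00,  8.38661426e-06,
        1.52296966e+00, -8.54358978e-02]), 'qd': array([-0.00041127, -0.00112425, -0.00230103,  0.00083298,  0.00100425,
       -0.00027615]), 'joint_efforts': array([ 1.80480329e-03, -5.61341715e+01, -4.93094766e+01,  7.70366471e-02,
        2.89390184e-02, -5.91064077e-05]), 'tool_pos': array([ 0.13836598, -0.5833232 ,  0.21771882]), 'ee_rot': array([ 9.93231610e-01,  1.16147921e-01, -2.03899601e-05, -7.93299567e-04]), 'contact_force': array([-0.16106277, -0.0400157 , -0.12992527]), 'wrist_torque': array([-0.05263771,  0.0099632 ,  0.0173295 ]), 'grasp_force': 0.0, 'opening': 0.0927547020690742}
```

View pics/s.png

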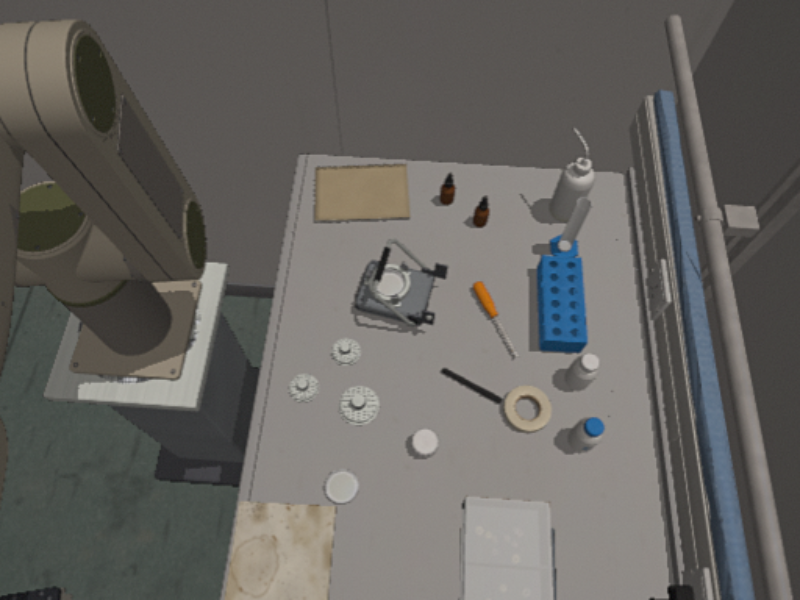

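View pics/d.png

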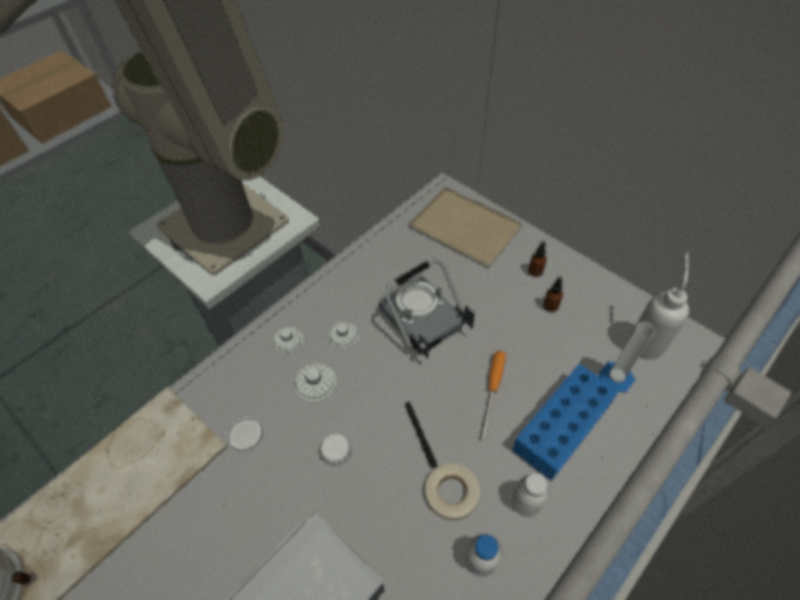

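The scene view shows the sampler at about (395,290), with the dark sleeve of the handle at (383,263) and hinge ends at (441,271) and (429,317). The large head is at (360,403) with its hub at (358,400). In the side view the sleeve is at (412,272) and the hub at (314,373).

```bash
cat >> h.py <<'E'
def tri(d1,p1,d2,p2):
    c1,r1=ray(d1,*p1);c2,r2=ray(d2,*p2)
    s=np.linalg.lstsq(np.c_[r1,-r2],c2-c1,rcond=None)[0]
    a=c1+s[0]*r1;b=c2+s[1]*r2
    return (a+b)/2,np.linalg.norm(a-b)
E
python3 - <<'E'
from h import *
a=load('scene0.png');b=load('side0.png')
k=.64
for n,p,q in [('bar',(383,263),(412,272)),('hub',(358,399),(313,372)),('hingeL',(441,271),(468,318)),('hingeR',(429,317),(420,350)),('well',(391,284),(417,298))]:
    print(n,tri(a,np.array(p)*k,b,np.array(q)*k))
print(onz(a,358*k,399*k,.04),onz(b,313*k,372*k,.04))
A=cv2.resize(a['image'][130:280,170:320,::-1],(600,600),interpolation=2)
B=cv2.resize(b['image'][150:260,170:320,::-1],(600,440),interpolation=2)
cv2.imwrite('pics/ca.png',A)
# dark sleeve blobs
for n,d,(x0,y0,x1,y1) in (('scene',a,(225,150,260,185)),('side',b,(245,160,285,190))):
    g=d['image'][y0:y1,x0:x1].max(2); m=(g<50).astype('uint8')
    N,l,s,c=cv2.connectedComponentsWithStats(m)
    for i in range(1,N):
        if s[i,4]>15: print(n,s[i],c[i]+[x0,y0])
E
```

```text
bar (array([0.48851244, 0.10793477, 0.12865818]), np.float64(0.002166043743363956))
hub (array([ 0.46018028, -0.13166887,  0.03637997]), np.float64(0.0011025041768104467))
hingeL (array([0.60278725, 0.1384243 , 0.05725382]), np.float64(0.003127470920311049))
hingeR (array([0.58348674, 0.02719939, 0.06340002]), np.float64(0.010759127838691781))
well (array([0.50461971, 0.10086144, 0.06531716]), np.float64(0.003786282300060174))
[ 0.46052661 -0.13337053  0.04      ] [ 0.46191896 -0.13205902  0.04      ]
scene [15  9  9 20 70] [244.         168.95714286]
side [ 9  8 20 14 75] [263.01333333 174.84      ]
```

View pics/ca.png

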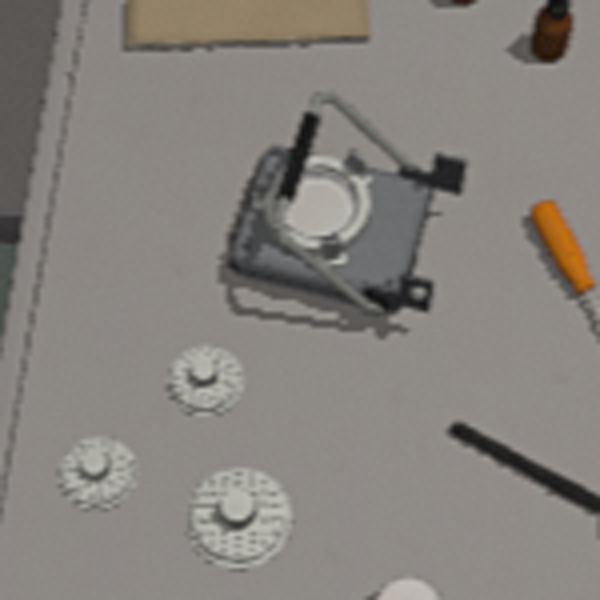

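Run:
```python
from h import *
a=load('scene0.png');b=load('side0.png')
for d,(x0,y0,x1,y1),z in ((a,(225,150,260,185),.126),(b,(245,160,285,190),.126)):
    g=d['image'][y0:y1,x0:x1].max(2); m=(g<50).astype('uint8')
    N,l,s,c=cv2.connectedComponentsWithStats(m); i=1+s[1:,4].argmax()
    (cx,cy),(w,h),t=cv2.minAreaRect(np.argwhere(l==i)[:,::-1].astype(np.float32))
    bp=cv2.boxPoints(((cx,cy),(w,h),t)); bp=bp[np.argsort(bp[:,1])] + [x0,y0]
    e1=onz(d,*bp[:2].mean(0),z);e2=onz(d,*bp[2:].mean(0),z)
    e=(e1-e2); print('sleeve',e1,e2,(e1+e2)/2,np.linalg.norm(e),'yaw',np.degrees(np.arctan2(-e[0],e[1])))
# dish: bright blob
for d,(x0,y0,x1,y1) in ((a,(225,160,270,200)),(b,(245,175,290,210))):
    g=d['image'][y0:y1,x0:x1]; m=(g.min(2)>130).astype('uint8')
    N,l,s,c=cv2.connectedComponentsWithStats(m); i=1+s[1:,4].argmax()
    print(s[i],c[i]+[x0,y0],onz(d,*(c[i]+[x0,y0]),.06))
# head bottom ellipse
for d,(x0,y0,x1,y1) in ((a,(210,240,250,276)),(b,(182,228,220,260))):
    g=d['image'][y0:y1,x0:x1]; m=(g.min(2)>150).astype('uint8')
    m=cv2.morphologyEx(m,cv2.MORPH_CLOSE,np.ones((5,5)))
    N,l,s,c=cv2.connectedComponentsWithStats(m); i=1+s[1:,4].argmax()
    print('head',s[i],onz(d,*(c[i]+[x0,y0]),.012))
```

```text
sleeve [0.49096654 0.14448835 0.126     ] [0.47975032 0.07595096 0.126     ] [0.48535843 0.11021965 0.126     ] 0.06944910318970508 yaw -9.29413572804612
sleeve [0.49219025 0.14134769 0.126     ] [0.48297256 0.07328936 0.126     ] [0.48758141 0.10731852 0.126     ] 0.06867971004068883 yaw -7.713097526519724
[ 16  14  22  18 290] [251.37241379 181.89655172] [0.50795745 0.10131615 0.06      ]
[  9  10  26  17 300] [266.81333333 192.94333333] [0.50699827 0.09961114 0.06      ]
head [  9   7  24  25 467] [ 0.46269086 -0.13479852  0.012     ]
head [  9   6  23  19 271] [ 0.46072867 -0.13173194  0.012     ]
```

```bash
cat >> h.py <<'E'
def go(p,yawdeg,base=None):
    s=bot.state();r=R.from_quat(s['ee_rot']).as_matrix()
    if base is None: base=s['tool_pos']
    d=r.T@(np.array(p)-base)*1000
    y=np.arctan2(r[1,0],r[0,0]); print('shift mm',d.round(1),'spin',round(-(np.radians(yawdeg)-y),3),'q',s['q'].round(2),'t',s['time'])
E
python3 - <<'E'
from h import *
go((.40,-.27,.26),-8.5)
go((.45,.114,.24),-8.5)
E
```

```text
shift mm [ 326.9 -244.6  -41.8] spin 0.381 q [-1.42  0.13  1.49  0.    1.52 -0.09] t 0.1
shift mm [ 464.1 -606.6  -21.3] spin 0.381 q [-1.42  0.13  1.49  0.    1.52 -0.09] t 0.1
```

Emit:
play_rows(
  rows=[
    [0,327,-245,-42,0.38],
    [0,327,-245,-42,0.38],
    [0,327,-245,-42,0.38],
    [0,327,-245,-42,0.38],
    [0,327,-245,-42,0.38],
    [0,327,-245,-42,0.38],
    [0,327,-245,-42,0.38],
    [0,327,-245,-42,0.38],
    [0,327,-245,-42,0.38],
    [0,327,-245,-42,0.38],
  ],
)

```text
time: 0.93
tool_pos: [0.4011, -0.2677, 0.2607]
ee_rot: [0.997, -0.073, 0.0, -0.0]
contact_force: [1.1, -0.9, 0.1]
opening: 0.0312
grasp_force: 0.0
```

Run:
```python
from h import *
go((.41,.12,.24),-8.5)
```

```text
shift mm [ -47.9 -384.8   20.8] spin 0.002 q [-0.7  -0.21  1.74  0.    1.61  1.02] t 0.9333
```

Emit:
play_rows(
  rows=[
    [0,-48,-385,20,0],
    [0,-48,-385,20,0],
    [0,-48,-385,20,0],
    [0,-48,-385,20,0],
    [0,-48,-385,20,0],
    [0,-48,-385,20,0],
    [0,-48,-385,20,0],
    [0,-48,-385,20,0],
    [0,-48,-385,20,0],
    [0,-48,-385,20,0],
  ],
)

```text
time: 1.77
tool_pos: [0.408, 0.1225, 0.24]
ee_rot: [0.997, -0.072, -0.0, -0.001]
contact_force: [0.5, -0.1, 0.2]
opening: 0.0002
grasp_force: 0.0
```

Run:
```python
from h import *
d=grab('wrist','w1.png'); print(ray(d,256,192)); go((.4865-.035,.114,.105),-8.5); print(proj(d,(.4865,.109,.126)),proj(d,(.5013,.1066,.066)))
```

```text
(array([0.48913454, 0.10951091, 0.40541758]), array([-0.28286496,  0.02724509, -0.95892747]))
shift mm [ 44.4   2.5 134.8] spin 0.006 q [ 0.17 -0.36  1.91  0.    1.6   1.88] t 1.8167
[252.71686995  98.55847756] [252.81030483  82.39512502]
```

View pics/w1.png

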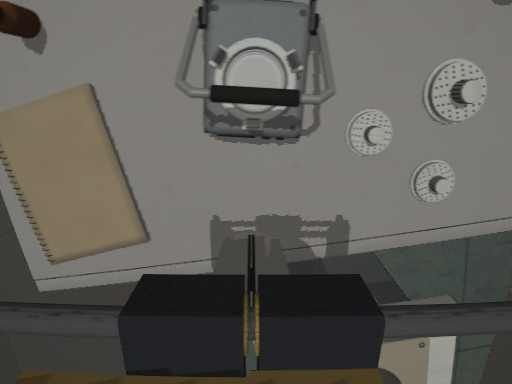

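The wrist view confirms the fix. The sleeve centre is at (254,96), predicted (253,99). The well centre is at (255,82), predicted (253,82).

Emit:
play_rows(
  rows=[
    [0,44,2,40,0],
    [0,44,2,80,0],
    [0,44,2,110,0],
    [0,44,2,135,0],
    [0,44,2,135,0],
    [0,44,2,135,0],
  ],
)

```text
time: 2.32
tool_pos: [0.4508, 0.1088, 0.1044]
ee_rot: [0.997, -0.074, -0.002, 0.0]
contact_force: [0.2, -0.1, 0.7]
opening: 0.0006
grasp_force: 0.0
```

Emit:
play_rows(
  rows=[
    [0,10,0,0,0],
    [0,20,0,0,0],
    [0,32,0,-8,0],
    [0,44,0,-15,0],
    [0,56,0,-21,0],
    [0,70,0,-25,0],
    [0,84,0,-28,0],
    [0,97,0,-28,0],
    [0,97,0,-28,0],
  ],
)

```text
time: 3.07
tool_pos: [0.552, 0.0946, 0.1378]
ee_rot: [0.997, -0.074, 0.003, -0.0]
contact_force: [1.0, -0.2, -0.1]
opening: 0.0002
grasp_force: 0.0
```

Emit:
play_rows(
  rows=[
    [0,14,0,1,0],
    [0,28,0,4,0],
    [0,41,0,7,0],
    [0,55,0,14,0],
    [0,69,0,22,0],
    [0,76,0,28,0],
    [0,85,0,35,0],
    [0,85,0,35,0],
  ],
)

```text
time: 3.73
tool_pos: [0.6326, 0.0824, 0.0984]
ee_rot: [0.997, -0.074, -0.0, 0.0]
contact_force: [0.1, -0.6, -0.6]
opening: 0.0003
grasp_force: 0.0
```

Run:
```python
from h import *
d=grab('side','d2.png'); s=bot.state();print(s['contact_force'],s['tool_pos'])
a=grab('scene','s2.png')
cv2.imwrite('pics/d2c.png',np.hstack([cv2.resize(d['image'][130:260,200:330,::-1],(400,400),interpolation=2),cv2.resize(a['image'][110:240,200:330,::-1],(400,400),interpolation=2)]))
```

```text
[0.50389615 0.08966695 0.44069234] [0.63228127 0.08266979 0.09895415]
```

View pics/d2c.png

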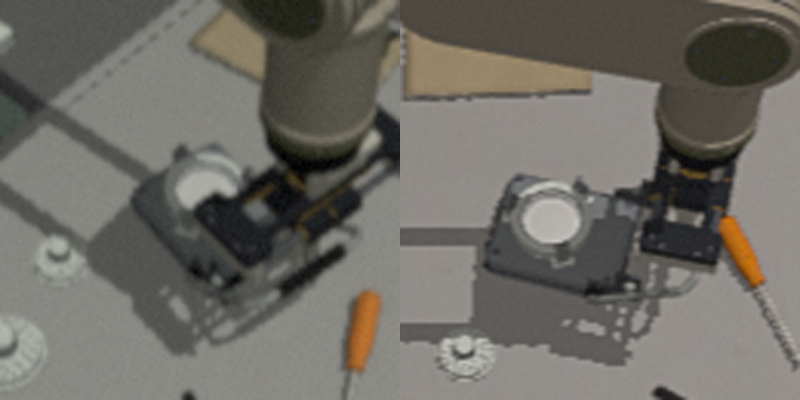

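The handle now lies behind the sampler, with the sleeve centre at about (310,273) in the side crop. I'll compute its angle.

Run:
```python
from h import *
d=load('d2.png')
xh=np.array([np.cos(np.radians(-8.5)),np.sin(np.radians(-8.5)),0]);yh=np.array([-xh[1],xh[0],0])
H=np.array([.4865,.109,0])+.0771*xh; H[2]=.034
for cc in ((275,297),(345,250),(310,273)):
    u,v=200+cc[0]*130/400,130+cc[1]*130/400
    c,r=ray(d,u,v); o={0:0}
    for off in (-.037,0,.037):
        p=c+r*np.dot(H+off*yh-c,yh)/np.dot(r,yh)-H
        print(cc,off,'x',p@xh,'z',p[2],'len',np.hypot(p@xh,p[2]),'angle',np.radians(130)-np.arctan2(p[2],p@xh))
```

```text
(275, 297) -0.037 x 0.07967519818409412 z 0.03851373614374168 len 0.08849545229798211 angle 1.8186611553691163
(275, 297) 0 x 0.044530228324074154 z -0.0480145539871156 len 0.06548540775757462 angle 3.0919585738334847
(275, 297) 0.037 x 0.009385258464054315 z -0.1345428441179721 len 0.1348697889810392 angle 3.7700805174647147
(345, 250) -0.037 x 0.14734349210760392 z 0.19761140534773272 len 0.24649619102527623 angle 1.338825259385716
(345, 250) 0 x 0.11894124922155318 z 0.12693621396427426 len 0.17395350867966888 angle 1.4510252631231289
(345, 250) 0.037 x 0.09053900633550259 z 0.05626102258081614 len 0.10659556430761687 angle 1.7129209961579734
(310, 273) -0.037 x 0.11638897271507802 z 0.1257014656547958 len 0.17131039500694342 angle 1.4450818205103158
(310, 273) 0 x 0.08490230341936825 z 0.04786089353021586 len 0.0974631533217817 angle 1.7556143669705673
(310, 273) 0.037 x 0.05341563412365875 z -0.029979678594363873 len 0.0612536619105661 angle 2.780369617451163
```

Emit:
play_rows(
  rows=[
    [0,-20,0,-10,0],
    [0,-30,0,-50,0],
    [0,-30,0,-90,0],
    [0,-30,0,-130,0],
    [0,-60,30,-150,0],
    [0.6,-90,70,-150,0],
    [0.6,-120,110,-150,0],
    [0.6,-150,150,-150,0],
    [0.6,-180,190,-150,0],
    [0.6,-190,200,-150,0],
  ],
)

```text
time: 4.67
tool_pos: [0.4211, -0.0808, 0.2496]
ee_rot: [0.997, -0.073, 0.001, 0.0]
contact_force: [0.9, -0.9, 0.6]
opening: 0.029
grasp_force: 0.0
```

Run:
```python
from h import *
d=grab('side','d3.png'); a=grab('scene','s3.png'); w=grab('wrist','w3.png')
cv2.imwrite('pics/d3c.png',np.hstack([cv2.resize(d['image'][150:250,220:320,::-1],(400,400),interpolation=2),cv2.resize(w['image'][:,:,::-1],(400,300))[:,:].copy() if 0 else cv2.copyMakeBorder(cv2.resize(w['image'][:,:,::-1],(400,300)),0,100,0,0,0)]))
go((.461,-.133,.12),-8.5); print(proj(w,(.461,-.133,.04)),proj(w,(.5013,.1066,.066)))
```

```text
shift mm [ 46.5  44.7 130.1] spin -0.003 q [-0.31 -0.36  1.89 -0.    1.61  1.41] t 4.8167
[288.00437702 126.71069443] [ 64.08907517 127.04609438]
```

View pics/d3c.png

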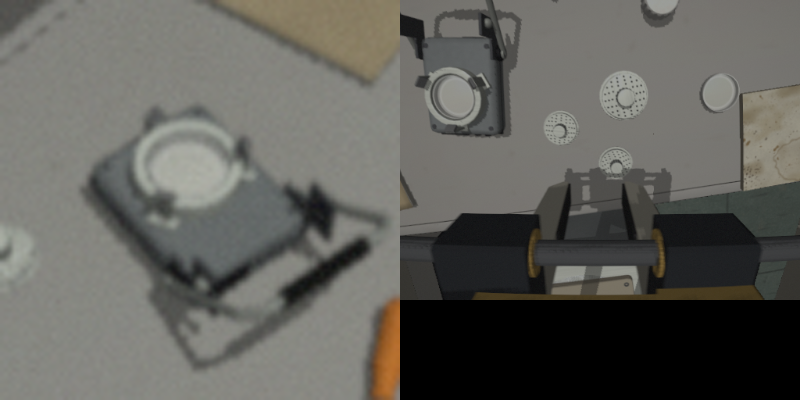

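The side crop shows the handle folded back, sleeve centre at (326,270). The wrist view shows the head's hub at full-size (289,124), against (288,127) predicted. The well ring is now unobstructed.

Run:
```python
from h import *
d=load('d3.png');a=load('s3.png');w=load('w3.png')
xh=np.array([np.cos(np.radians(-8.5)),np.sin(np.radians(-8.5)),0])
H=np.array([.4865,.109,0])+.0771*xh; H[2]=.034
print('obs 301.5 217.5')
for th in (1.2,1.42,1.5,1.57,1.66):
    f=np.radians(130)-th; print(th,proj(d,H+.12*(np.cos(f)*xh+[0,0,np.sin(f)])))
# well rim: bright ring+dish blob -> convex hull ellipse
for n,I,box in (('side',d,(245,175,290,212)),('scene',a,(225,160,270,205)),('wrist',w,(25,75,110,165))):
    x0,y0,x1,y1=box; g=I['image'][y0:y1,x0:x1].min(2); 
    m=(g>140).astype('uint8'); m=cv2.morphologyEx(m,cv2.MORPH_CLOSE,np.ones((3,3)))
    N,l,s,c=cv2.connectedComponentsWithStats(m); i=1+s[1:,4].argmax()
    pts=cv2.convexHull(np.argwhere(l==i)[:,::-1].astype(np.float32)+np.float32([x0,y0]))[:,0]
    P=np.array([onz(I,*p,.066)[:2] for p in pts],np.float32)
    cc,r=cv2.minEnclosingCircle(P); print(n,s[i],cc,r,cv2.fitEllipse(P))
# head hub
for n,I,box in (('wrist',w,(255,85,325,160)),):
    x0,y0,x1,y1=box; m=(I['image'][y0:y1,x0:x1].min(2)>100).astype('uint8')
    m=cv2.morphologyEx(m,cv2.MORPH_CLOSE,np.ones((7,7)))
    N,l,s,c=cv2.connectedComponentsWithStats(m); i=1+s[1:,4].argmax()
    pts=cv2.convexHull(np.argwhere(l==i)[:,::-1].astype(np.float32)+np.float32([x0,y0]))[:,0]
    P=np.array([onz(I,*p,.003)[:2] for p in pts],np.float32)
    print('head',s[i],cv2.minEnclosingCircle(P),cv2.fitEllipse(P), onz(w,289,124,.04))
cv2.imwrite('pics/wz.png',cv2.resize(w['image'][60:180,20:340,::-1],(800,300),interpolation=2))
```

```text
obs 301.5 217.5
1.2 [295.45869365 200.86524169]
1.42 [300.50694719 209.12838191]
1.5 [302.07586449 212.13046474]
1.57 [303.31537026 214.72372969]
1.66 [304.71446339 217.98420395]
side [  9   5  26  22 375] (0.5023636817932129, 0.1031406819820404) 0.03993389382958412 ((0.5025030970573425, 0.1032482162117958), (0.07692432403564453, 0.07858417183160782), 80.46891021728516)
scene [ 11   9  27  23 427] (0.5015534162521362, 0.10783946514129639) 0.04313826188445091 ((0.5012038350105286, 0.1063568964600563), (0.07879886031150818, 0.08465774357318878), 127.0512466430664)
wrist [ 26  23  43  51 929] (0.5036144256591797, 0.09721921384334564) 0.02688826620578766 ((0.5034053921699524, 0.0968082994222641), (0.04715471342206001, 0.05253220349550247), 85.39009857177734)Traceback (most recent call last):
  File "<stdin>", line 23, in <module>
cv2.error: OpenCV(4.12.0) /io/opencv/modules/imgproc/src/shapedescr.cpp:361: error: (-201:Incorrect size of input array) There should be at least 5 points to fit the ellipse in function 'fitEllipseNoDirect'
```

Emit:
play_rows(
  rows=[
    [0.6,10,12,35,0],
    [0.6,20,24,60,0],
    [0.6,20,44,80,0],
    [0.6,20,44,100,0],
    [0.6,20,44,130,0],
    [0.6,20,44,130,0],
    [0.6,20,44,130,0],
  ],
)

```text
time: 5.4
tool_pos: [0.4353, -0.1253, 0.1179]
ee_rot: [0.997, -0.073, -0.001, -0.001]
contact_force: [0.6, 0.2, 0.6]
opening: 0.0558
grasp_force: 0.0
```

Run:
```python
from h import *
w=grab('wrist','w4.png'); s=bot.state(); print(s['tool_pos'],s['opening'])
print(proj(w,s['tool_pos']),proj(w,(.462,-.1325,.04)),proj(w,(.462,-.1325,.016)))
```

```text
[ 0.43659535 -0.12588742  0.11961195] 0.055625093716995595
[249.96862871 248.42826134] [254.15632084 169.95793517] [253.92856141 163.54731594]
```

View pics/w4.png

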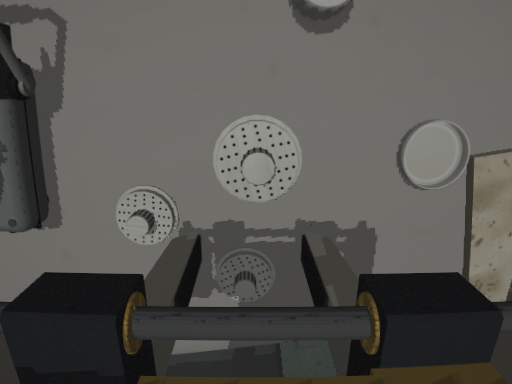

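The hub top is at (258,168) in the wrist view and the bead outline is centred at (257.5,158).

Run:
```python
from h import *
w=load('w4.png'); p=onz(w,258,168.5,.04); print(p,onz(w,257.5,158,.003), onz(w,214,158,.003)-onz(w,301.5,158,.003))
go((p[0],p[1],.019),-8.5)
```

```text
[ 0.46269671 -0.1355411   0.04      ] [ 0.46371959 -0.13596265  0.003     ] [0.01096305 0.0749553  0.        ]
shift mm [ 27.2   5.8 100.6] spin 0.002 q [-0.39 -0.2   2.    0.    1.35  1.32] t 5.45
```

Emit:
play_rows(
  rows=[
    [0.6,27,6,30,0],
    [0.6,27,6,60,0],
    [0.6,27,6,85,0],
    [0.6,27,6,100,0],
    [0.6,27,6,101,0],
    [0.6,27,6,101,0],
  ],
)

```text
time: 5.95
tool_pos: [0.4632, -0.1365, 0.0192]
ee_rot: [0.997, -0.073, 0.001, 0.0]
contact_force: [-0.1, -0.1, -0.2]
opening: 0.0557
grasp_force: 0.0
```

Emit:
play_rows(
  rows=[
    [0.2,0,0,0,0],
    [0.1,0,0,0,0],
    [0,0,0,0,0],
    [0,0,0,0,0],
    [0,0,0,0,0],
    [0,0,0,0,0],
    [0,0,0,0,0],
    [0,0,0,0,0],
  ],
  force=40,
)

```text
time: 6.62
tool_pos: [0.4623, -0.1366, 0.0183]
ee_rot: [0.997, -0.074, 0.0, 0.0]
contact_force: [0.1, 1.1, 6.6]
opening: 0.0253
grasp_force: 40.0
```

Emit:
play_rows(
  rows=[
    [0,0,0,-10,0],
    [0,0,0,-30,0],
    [0,0,0,-60,0],
    [0,0,0,-90,0],
    [0,0,0,-120,0],
    [0,0,0,-150,0],
    [0,0,0,-150,0],
  ],
)

```text
time: 7.2
tool_pos: [0.4652, -0.1379, 0.1751]
ee_rot: [0.997, -0.074, 0.005, 0.002]
contact_force: [0.9, -0.9, -0.2]
opening: 0.0257
grasp_force: 40.0
```

Run:
```python
from h import *
go((.455,.112,.17),-8.5)
```

```text
shift mm [ -46.8 -245.7    4.1] spin 0.001 q [-0.39 -0.17  1.87 -0.    1.44  1.32] t 7.2
```

Emit:
play_rows(
  rows=[
    [0,-10,-35,0,0],
    [0,-20,-70,0,0],
    [0,-30,-105,0,0],
    [0,-40,-140,0,0],
    [0,-47,-175,0,0],
    [0,-47,-210,0,0],
    [0,-47,-235,0,0],
    [0,-47,-245,0,0],
    [0,-47,-245,0,0],
    [0,-47,-245,0,0],
  ],
)

```text
time: 8.03
tool_pos: [0.4511, 0.1124, 0.1674]
ee_rot: [0.997, -0.073, -0.0, 0.0]
contact_force: [0.0, -0.8, -1.4]
opening: 0.025
grasp_force: 40.0
```

Run:
```python
from h import *
w=grab('wrist','w5.png'); s=bot.state(); print(s['tool_pos'],s['opening'],s['contact_force'])
print(proj(w,(.502,.105,.066)),proj(w,s['tool_pos']))
cv2.imwrite('pics/w5b.png',cv2.resize(w['image'][:,:,::-1],(800,600)))
```

```text
[0.45111119 0.11182942 0.16737881] 0.025194970680368807 [-0.04562484  0.93721505 -1.22267811]
[249.65689905 134.68925021] [250.27935311 248.97684536]
```

View pics/w5b.png

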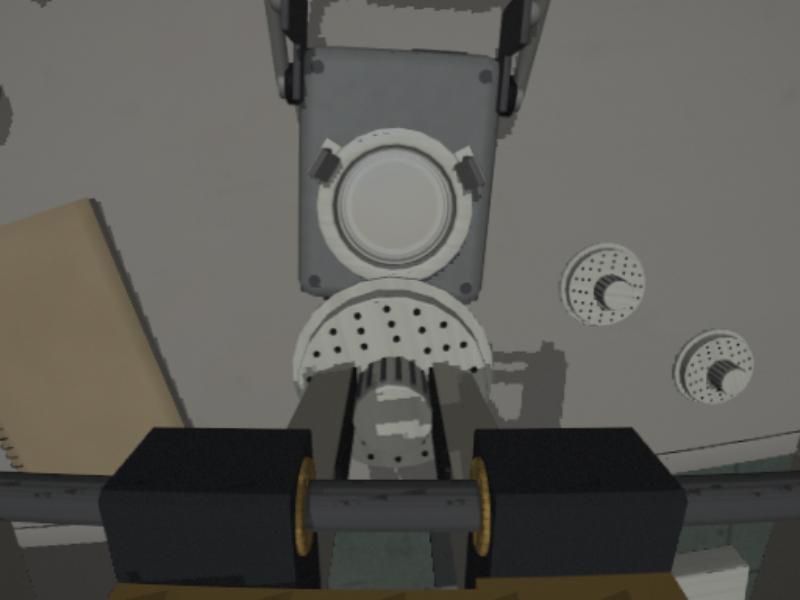

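The well ring spans x 316–472 and y 128–279 in the 800-px view. The held head's bead spans x 293–492, with its top at y 277, and it hangs level.

Run:
```python
from h import *
w=load('w5.png');k=.64;r=R.from_quat(bot.state()['ee_rot']).as_matrix();T=bot.state()['tool_pos']
f=lambda u,v,z:(r.T@(onz(w,u*k,v*k,z)-T)*1000).round(1)
for z in (.066,): print('well L,R,T,B',f(316,203,z),f(472,203,z),f(394,128,z),f(394,279,z),'inner dish c')
for z in (.148,.152): print('head L,R,T',f(293,368,z),f(492,368,z),f(392.5,277,z))
c,_=ray(w,256,192); print('cam in tool',r.T@(c-T)*1000)
```

```text
well L,R,T,B [ 55.3 -39.  101.3] [ 55.4  41.5 101.4] [ 92.3   1.1 101.3] [ 14.9   1.3 101.4] inner dish c
head L,R,T [ -0.6 -38.6  19.3] [-0.5 39.7 19.4] [36.2  0.5 19.4]
head L,R,T [  1.2 -37.8  15.3] [ 1.3 38.8 15.4] [37.2  0.5 15.4]
cam in tool [  81.8521858     0.30619979 -165.45627934]
```

Emit:
play_rows(
  rows=[
    [0,20,0,0,0],
    [0,40,1,0,0],
    [0,52,1,0,0],
    [0,52,1,15,0],
    [0,52,1,35,0],
    [0,52,1,55,0],
    [0,52,1,68,0],
    [0,52,1,68,0],
    [0,52,1,68,0],
  ],
  force=60,
)

```text
time: 8.83
tool_pos: [0.502, 0.1026, 0.0991]
ee_rot: [0.997, -0.074, -0.001, 0.0]
contact_force: [0.1, 0.5, -0.6]
opening: 0.025
grasp_force: 60.0
```

Run:
```python
from h import *
w=grab('wrist','w6.png'); s=bot.state(); print(s['tool_pos'],s['contact_force'])
d=grab('side','d6.png')
cv2.imwrite('pics/w6b.png',np.hstack([w['image'][100:340,130:400,::-1],cv2.resize(d['image'][160:240,230:320,::-1],(270,240))]))
```

```text
[0.50290955 0.10299406 0.10024012] [ 0.66961814  0.40714682 -1.25001841]
```

View pics/w6b.png

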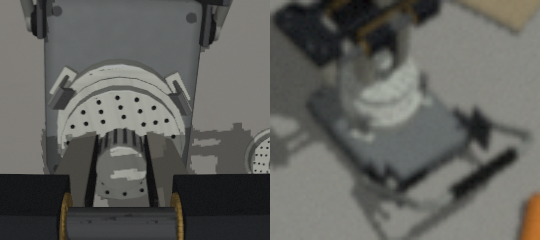

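The head sits centred between the two visible jaws, with the bead centre at x≈122 and the jaws' midpoint at about 123. The handle is still back. Next is the press.

Emit:
play_rows(
  rows=[
    [0,0,0,3,0],
    [0,0,0,6,0],
    [0,0,0,6,0],
    [0,0,0,6,0],
  ],
)

```text
time: 9.27
tool_pos: [0.5027, 0.1042, 0.0938]
ee_rot: [0.997, -0.073, 0.0, -0.0]
contact_force: [-0.0, 0.6, -1.0]
opening: 0.0246
grasp_force: 60.0
```

Emit:
play_rows(
  rows=[
    [0,0,0,2,0],
    [0,0,0,4,0],
    [0,0,0,4,0],
    [0,0,0,4,0],
  ],
)

```text
time: 9.6
tool_pos: [0.5034, 0.1041, 0.0903]
ee_rot: [0.997, -0.073, 0.001, -0.0]
contact_force: [1.3, -0.8, 3.9]
opening: 0.0247
grasp_force: 60.0
```

Emit:
play_rows(
  rows=[
    [0,0,0,1,0],
    [0,0,0,2,0],
    [0,0,0,3,0],
    [0,0,0,3,0],
    [0,0,0,3,0],
  ],
)

```text
time: 10.02
tool_pos: [0.502, 0.1041, 0.0858]
ee_rot: [0.997, -0.073, -0.001, 0.0]
contact_force: [0.4, -1.2, -2.2]
opening: 0.0251
grasp_force: 60.0
```

Snapped at about 3 mm (force back near zero). Now press against the rim.

Emit:
play_rows(
  rows=[
    [0,0,0,1,0],
    [0,0,0,2,0],
    [0,0,0,2,0],
    [0,0,0,2,0],
  ],
)

```text
time: 10.35
tool_pos: [0.5025, 0.1042, 0.0845]
ee_rot: [0.997, -0.074, -0.0, -0.0]
contact_force: [1.0, 0.7, -0.9]
opening: 0.0252
grasp_force: 60.0
```

Emit:
play_rows(
  rows=[
    [0,0,0,1,0],
    [0,0,0,2,0],
    [0,0,0,2,0],
    [0,0,0,2,0],
  ],
)

```text
time: 10.68
tool_pos: [0.5027, 0.1042, 0.0842]
ee_rot: [0.997, -0.073, 0.0, -0.0]
contact_force: [-9.3, -0.5, 14.3]
opening: 0.0252
grasp_force: 60.0
```

Emit:
play_rows(
  rows=[
    [0,-1,0,1,0],
    [0,-1,0,1,0],
    [0,-1,0,1,0],
    [0,-1,0,1,0],
    [0,-1,0,1,0],
    [0,-1,0,1,0],
  ],
)

```text
time: 11.18
tool_pos: [0.5027, 0.1042, 0.0842]
ee_rot: [0.997, -0.074, 0.001, 0.0]
contact_force: [-7.3, -2.8, 17.1]
opening: 0.0245
grasp_force: 60.0
```

Run:
```python
from h import *
w=grab('wrist','w7.png');d=grab('side','d7.png'); s=bot.state(); print(s['tool_pos'],s['contact_force'],s['wrist_torque'])
cv2.imwrite('pics/w7b.png',np.hstack([w['image'][100:340,130:400,::-1],cv2.resize(d['image'][160:240,230:320,::-1],(270,240))]))
```

```text
[0.50271551 0.10420475 0.0841766 ] [-7.57524492 -2.07057102 17.7367261 ] [-0.34562458  1.28933658  0.00822282]
```

View pics/w7b.png

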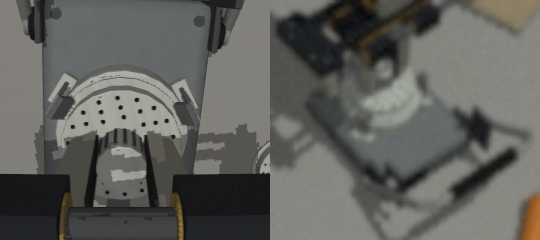

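The jaws now overlap the bead, the head is level and the handle is at its rear rest. Tip height stays at 84.2 mm as the push rises to 17.7 N, so the head is on the rim.

```bash
python3 -c "
from workcell import bot
print(bot.state()['contact_force']);print(bot.hand_in())"
```

```text
[-7.57524492 -2.07057102 17.7367261 ]
the job is handed in; nothing more can be done
None
```

I handed the job in with the handle in its rear rest and the sampling head snapped home and level on the well; the fingers were still gripping it and pressing down with about 18 N. The hand-in call returned no verdict, so this rests on the camera views and force readings.

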